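# Refit the pump casing cover: hook, swing down, bolt

### The arm

A 7-joint arm with a two-finger parallel gripper is mounted at the origin on the work surface. World frame = base frame: x ahead of the robot, y to its left, z up, the work surface at z = 0. Lengths are in m, angles in rad, forces in N, time in s.
With the tool pointing down it reaches from about 0.4 to 0.9 m from the base axis. Payload 5.5 kg.
Tool frame: the origin (TCP) lies midway between the tips of the shut fingers; the grasp point (between the pads) lies 19 mm behind it (bot.grip_depth is the distance from the TCP to the grasp point, in m); z points along the fingers, y is the line along which they close (so a half turn about z gives the same grasp; the last joint's range is limited). The gripper opens to 85 mm and grips with 20 to 120 N. Pads are 22 mm wide; open, the fingers measure 114 mm over their backs; the gripper's body (76 mm by 85 mm) begins 54 mm behind the grasp point. The pads swing forward as they close: fully open they stand 13 mm farther back than shut.
Start: joints at [-1.033, 0.501, -0.427, 1.55, 0.221, 1.138, -0.21], TCP at [0.176, 0.626, 0.231] pointing down, gripper open.
Joint ranges: [-2.88, 2.88], [-0.31, 2.03], [-1.54, 1.56], [0.2, 2.42], [-1.41, 4.55], [0.19, 2.02], [-2.57, 2.57]. Speed limits (rad/s): [2.57, 2.57, 3.14, 3.14, 3.14, 3.14, 3.14].

### API

Orientations are given as a unit quaternion [w, x, y, z].
In Python, from workcell import bot gives the robot as it stands.
- The arm moves only by the shell command python3 -m pendant 'ROWS' [OPENING] [FORCE]. ROWS is JSON, a list of rows, each a list of 6 numbers: the shift along the world's x, y, z in cm, then the turn, a rotation vector about the world's x, y, z in degrees. A call has 1 to 10 rows; each row shifts and turns the commanded pose from where the row before left it; what a row does not reach is not made up. A row lasts 1/12 s, in which the tool goes at most 41.7 mm and 7.16 degrees, less where a joint would pass 70% of its speed; a pose out of reach is approached as far as the arm can. A call is refused whole if a number of a shift passes 4.17 or a number of a turn 7.16, either way. A call with a gripper value outside its range is refused whole. OPENING is the gripper command: -1 is shut, 1 is fully open, values between are in proportion, set as the call begins (- or left out, the last holds). The fingers move at their own pace and stop on an object; FORCE is the grip in N (left out, the last holds). Time passes only in rows, so rows that do not move let the fingers close. It gives the time, the measured TCP pose, the force, the opening and the grip force at its end, in the units of the state.
- bot.get_state(): the state, without advancing time (a new reading comes with each control period).
- bot.get_image(name): name is "scene" or "top" or "wrist"; returns a dict with "image" (480x640x3 uint8, red, green, blue), "fx", "fy", "cx", "cy" (pixels), "k1" (the pictures are not rectified: a ray, as slopes to the right and down, at radius r is drawn at 1 + k1 r^2 times it, then the intrinsics apply), "R" (3x3) and "t" (3): a world point X has camera coordinates R X + t; the wrist camera has in their place "mount" (4x4, takes a point from camera to tool coordinates, whose origin is the TCP and whose axes are the flange's). Camera axes: x right, y down, z forward; pixel columns grow to the right and rows downward; lengths in m; the calibration is good to about 2 mm. A picture is of the moment at which its call begins: read the wrist's pose just before it. There is no depth.
- bot.sign_off(): hands the job in; it is judged then, once.
The state is a dict: "time": time; "joint_positions": joint angles; "qd": joint speeds; "effort": joint torques, N m; "eef_pos": TCP position; "orientation": TCP orientation; "wrist_force": force on the tool from outside, world axes, zero at the start; "torque": the same for the moment, N m; "grip_width": finger opening in m; "finger_force": force on a finger pad.
Only numpy, scipy, OpenCV 4.12 (cv2) and the standard library are available. Lean on these libraries where they do the work, as an engineer would, in place of code of your own. Each camera call takes 0.05 s, during which the arm holds its last target. There are 200 camera calls.

### The job

Take the grey cover out of the slotted wooden stand, lay it flat on the boards with its grip rib upward, and let go of it. Then take it by the rib, hook its plain edge under the lip of the grey pump casing and swing it down until it lies flat in the recess. Last, slide the steel bolt over the cover until it presses firmly against the block on the cover and has pushed the cover fully home under the lip, without shoving the hex key case or the pot out of place.

Things in the scene. Friction and masses are not known exactly. Their poses are not given: they have to be found in the camera images.
- casing: Fixed grey plastic pump casing, 212 x 170 mm, 73 mm high, with a recess for the cover. Origin: on the boards, below the recess's middle; x points from the lip side to the bolt side, z up. At yaw 0 the lip side is nearest the robot. The top behind the bolt's tab is 60 mm over the boards and ends at x = 132 mm.
- recess (a point): Centre of the recess floor, a flat ledge 50 mm over the boards with an 80 x 90 mm open well in it; axes as the casing's. The recess is 126 mm long (x = -63 to +63 mm from here: casing x = -62 to 64) and 140 mm wide (y). Side walls and bolt-side wall are 10 mm high; on the lip side the wall rises 17 mm to the lip.
- lip (a point): Middle of the lip's free lower edge, casing x = -46, z = 67 mm. The lip, 6 mm thick, runs along the whole side and overhangs the recess by 16 mm, 17 mm over its floor. The opening from lip to bolt-side wall is 110 mm, less than the 120 mm cover: enter sloping 20 to 25 degrees with the plain edge low, push it under the lip to the wall, then swing down.
- stand: Fixed wooden stand, base 90 x 150 x 12 mm, with two pairs of 40 mm high posts (tops 52 mm over the boards) at y = -52 and +52 mm, forming a 10 mm slot along y in which the cover stands on edge. Origin: centre of the underside, z up; x points to the side that the cover's rib faces. The boards between stand and casing, about 0.5 m ahead of the robot, are clear.
- cover_centre (a point): Centre of the plate of the loose grey cover (0.16 to 0.3 kg): 120 x 130 mm, 8 mm thick. x: the normal, on the rib's side; y: along the 130 mm width; z: in the plate, towards the plain (hooking) edge 60 mm away. Starts upright in the stand, leaning up to 3 degrees, plain edge on top 132 mm over the boards. Seated: x up, z to the casing's -x, centre 54 mm over the boards.
- rib (a point): Centre of the cover's grip rib, 19 mm from the plate's centre along x; axes as the cover's. A solid bar 90 mm long (y), 14 mm thick (z), standing 30 mm up from the plate's face (4 to 34 mm from the plate's middle plane).
- hook_edge (a point): Middle of the cover's plain edge, on the corner with the face that has no rib: x = -4, z = +60 mm from the cover's centre, same axes. It goes under the lip; fully home it is at x = -62, z = 50 mm in the casing's frame.
- stop (a point): Middle of the outer side of the block on the cover (x = 11, z = -48 mm from the cover's centre, same axes), where the bolt stops. The block, on the rib's face near the other edge, is 24 mm wide (y), 10 mm thick (z), 14 mm high; its outer side is 12 mm in from that edge.
- bolt (a joint): Slide of the steel bolt on the casing's bolt side, m: 0 to 0.008 at the start (clear of the recess), grows as it slides towards the lip, end stop 0.036. About 2 N of friction, no spring; stays where left. Meets the block at 0.022 to 0.028 (0.028 when the cover is fully home under the lip). Passes 3.5 mm over the cover's plate. The cover itself slides easily in the recess.
- bolt_tip (a point): Middle of the bolt's front end, 66 mm over the boards; axes as the casing's. The bolt is a bar 24 mm wide and 9 mm thick.
- bolt_tab (a point): Centre of the bolt's upright tab: 32 mm wide (casing's y), 10 mm thick (casing's x), 26 mm tall, top 96 mm over the boards, its centre 35 mm behind the bolt's front end; push it towards the lip from behind. Two guides, tops 72 mm over the boards, flank the bolt at casing y = 14 to 22 mm either side, x = 66 to 92 mm.
- hexkeys: Bystander: flat black hex key case, 75 x 150 mm, 31 mm high. Origin under its centre.
- pot: Bystander: small white ceramic pot, 100 mm wide, 85 mm high. Origin under its centre.
- cover: The loose cover itself, same axes as its centre; its origin is the middle of the edge opposite the plain one, 60 mm from the centre along -z.
Mind the look-alikes: they are no part of the job. Of the things that look like the cover, the larger one is meant.

How it is judged:
On the way, in this order (a step that is already met when the one before it is completed fails the run):
1. the cover lies flat on the boards, rib up, let go (angle between cover_centre's own x axis and vertical below 0.12 rad and height (world z) of cover_centre below 0.016 m and contact force between the fingers and cover below 0.1 N), for 0.1 s.
2. the plain edge is hooked under the lip while the cover still slopes (x of hook_edge in the frame of casing between -0.066 and -0.05 m and z of hook_edge in the frame of casing between 0.046 and 0.062 m and angle between cover_centre's own x axis and vertical between 0.12 and 0.7 rad), for 0.05 s.
3. the cover lies flat in the recess, edge under the lip, let go (z of cover_centre in the frame of casing between 0.05 and 0.0575 m and y of cover_centre in the frame of casing between -0.008 and 0.008 m and x of hook_edge in the frame of casing between -0.066 and -0.052 m and angle between cover_centre's own x axis and vertical below 0.05 rad and contact force between the fingers and cover below 0.1 N), for 0.1 s.
4. the bolt presses against the block on the cover (contact force between bolt and cover above 3 N), for 0.06 s.
At the end, for the whole second after the job is handed in: The cover rests flat in the casing's recess (centre 50 to 57.5 mm over the casing's underside, sideways within 8 mm, within 0.05 rad of level, rib up), its plain edge within 4.5 mm of the wall under the lip, the bolt's end within 3 mm of the block on the cover, nothing moving and the cover released (z of cover_centre in the frame of casing between 0.05 and 0.0575 m and y of cover_centre in the frame of casing between -0.008 and 0.008 m and x of hook_edge in the frame of casing between -0.066 and -0.0575 m and angle between cover_centre's own x axis and vertical below 0.05 rad and z of bolt_tip in the frame of stop between -0.003 and 0.004 m and contact force between the fingers and cover below 0.1 N and linear speed of cover below 0.02 m/s); the robot touches nothing.
It fails at once if a bystander was shoved (distance of any of hexkeys, pot from where it was at the start of the episode above 0.03 m).
It also fails if it takes over 58 s, if anything falls off the work surface, if the arm or the gripper's body presses on something with over 40 N, if the wrist force passes 120 N, or if a joint passes its speed limit or range.

## Working session

There is one attempt and no reset: what is moved stays moved. The work goes in short steps, Python scripts to look and compute and a shell command to move; the robot and the scene stay as the last step left them, time stands still between calls to the robot, and variables do not carry over. Pictures are saved under pics/ and viewed, at most 10 in all, crops included, and the job is handed in when it is done.

```bash
ls; mkdir -p pics; cat > h.py <<'E'
import numpy as np, cv2
from workcell import bot
def grab(n):
    s=bot.get_state(); d=bot.get_image(n)
    if n=="wrist":
        from scipy.spatial.transform import Rotation as Ro
        w,x,y,z=s["orientation"]; T=np.eye(4); T[:3,:3]=Ro.from_quat([x,y,z,w]).as_matrix(); T[:3,3]=s["eef_pos"]
        M=T@np.array(d["mount"]); d["R"]=M[:3,:3].T; d["t"]=-M[:3,:3].T@M[:3,3]
    return d
def ray(d,u,v):
    K=np.array([[d["fx"],0,d["cx"]],[0,d["fy"],d["cy"]],[0,0,1.]])
    p=cv2.undistortPoints(np.array([[[u,v]]],float),K,np.array([d["k1"],0,0,0.]))[0,0]
    R=np.array(d["R"]);t=np.array(d["t"])
    return -R.T@t, R.T@np.array([p[0],p[1],1])
def onz(d,u,v,z):
    o,r=ray(d,u,v); return o+r*(z-o[2])/r[2]
def proj(d,X):
    R=np.array(d["R"]);t=np.array(d["t"]); c=R@np.array(X)+t; p=c[:2]/c[2]; p=p*(1+d["k1"]*(p@p))
    return d["fx"]*p[0]+d["cx"],d["fy"]*p[1]+d["cy"]
def save(d,f,crop=None,s=1):
    im=d["image"][:,:,::-1]
    if crop: x,y,w,h=crop; im=im[y:y+h,x:x+w]
    if s!=1: im=cv2.resize(im,None,fx=s,fy=s,interpolation=cv2.INTER_CUBIC)
    cv2.imwrite("pics/"+f,im)
E
python3 - <<'E'
from h import *
import pickle
for n in("scene","top"):
    d=grab(n); save(d,n+".png"); pickle.dump(d,open(n+".pkl","wb")); print(n,d["R"],d["t"],d["fx"],d["k1"])
d=bot.get_image("wrist"); print(d["mount"])
E
```

```text
pics
scene [[ 0.35607584  0.93444113  0.00545679]
 [ 0.59856949 -0.22359738 -0.76923259]
 [-0.71758245  0.27717141 -0.63894557]] [-0.18968274 -0.26861234  1.49516318] 531.4231861575912 -0.10080437876545152
top [[-0.0253968  -0.99961266 -0.01138128]
 [-0.98402151  0.02700445 -0.17598985]
 [ 0.17622902  0.00672985 -0.98432619]] [0.03272494 0.59066274 0.97777215] 594.0313553782246 0.014649659521114371
[[ 5.45715056e-04 -9.48254333e-01 -3.17511295e-01  8.26779424e-02]
 [ 9.99999469e-01  7.94875622e-04 -6.55187673e-04 -1.61265322e-04]
 [ 8.73666538e-04 -3.17510769e-01  9.48254264e-01 -1.42552159e-01]
 [ 0.00000000e+00  0.00000000e+00  0.00000000e+00  1.00000000e+00]]
```

View pics/scene.png

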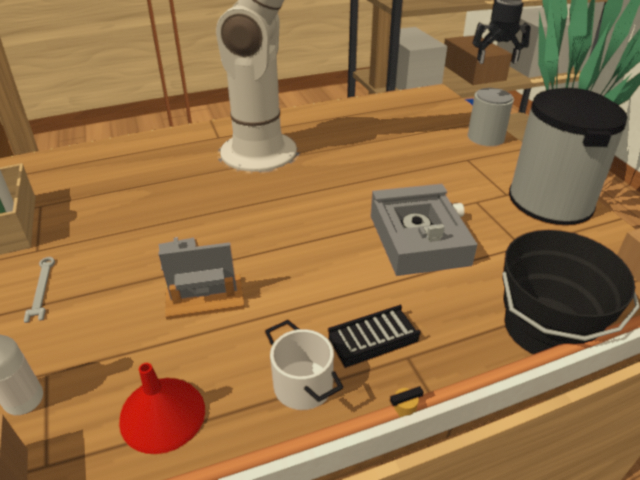

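View pics/top.png

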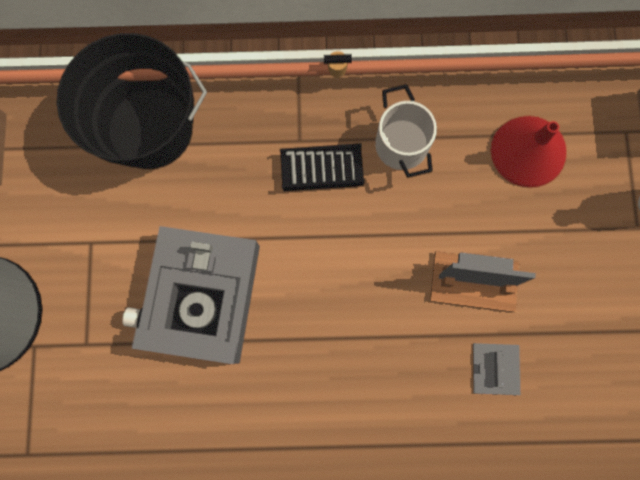

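The grey parts that could be the cover are the plate standing in the slotted stand (top ~(490,270), scene ~(197,268)) and a smaller lidded plate flat on the boards (top ~(497,370)). The one in the stand fits: it is larger and stands on edge. The casing is at top ~(197,295) with its bolt on the far side (200,255). The hex key case is at (322,167) and the pot at (405,135). I'll confirm with a single crop.

```bash
python3 - <<'E'
from h import *
import pickle
t=pickle.load(open("top.pkl","rb"));s=pickle.load(open("scene.pkl","rb"))
f=lambda d,x,y,w,h,sz:cv2.resize(d["image"][y:y+h,x:x+w,::-1],sz,interpolation=cv2.INTER_CUBIC)
a=f(t,420,240,130,97,(400,300));b=f(t,125,220,140,150,(400,300*400//400+0)) if 0 else f(t,120,220,150,150,(300,300))
c=f(s,150,225,110,100,(400,300)); e=f(s,365,175,120,105,(300,263)); e=cv2.copyMakeBorder(e,0,37,0,0,0)
cv2.imwrite("pics/crop1.png",np.vstack([np.hstack([a,b]),np.hstack([c,e])]))
for d in(t,s): print(-np.array(d["R"]).T@np.array(d["t"]))
print(bot.get_state())
E
```

```text
[0.40974412 0.01018148 1.06676983]
[ 1.30122744 -0.29723016  0.74973758]
{'time': 0.15, 'joint_positions': array([-1.03279687,  0.50163304, -0.42686437,  1.55117407,  0.22080112,
        1.13829061, -0.21030751]), 'qd': array([-0.00026843, -0.00237054, -0.00104456, -0.00312598, -0.00032633,
       -0.00118836, -0.0012879 ]), 'effort': array([-6.57532626e-03, -5.70036328e+01, -5.82543209e+00, -2.81281167e+01,
        1.05372511e-02,  8.03486793e-03,  2.19013765e-05]), 'eef_pos': array([0.1762508 , 0.62511628, 0.23051531]), 'orientation': array([-1.37343779e-04,  1.36939527e-01,  9.90579142e-01, -7.14227704e-04]), 'wrist_force': array([ 0.12913326,  0.29416033, -0.54395749]), 'torque': array([ 0.00577925,  0.01770977, -0.01304624]), 'finger_force': 0.0, 'grip_width': 0.08558977467723082}
```

View pics/crop1.png

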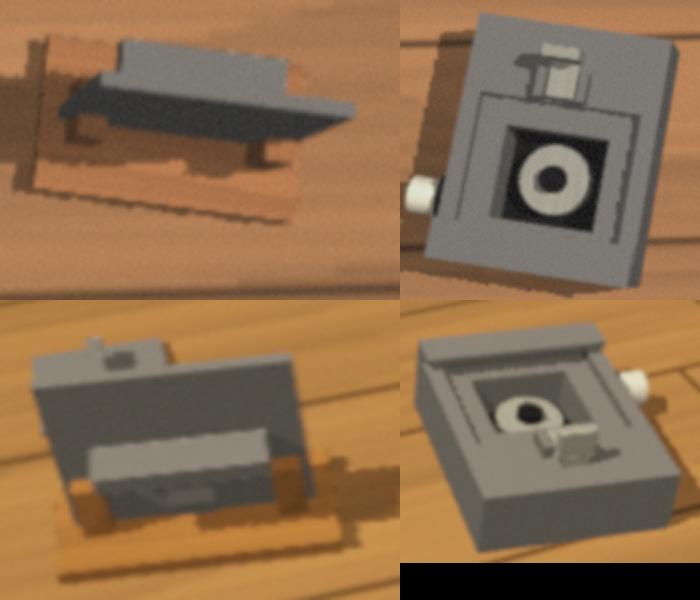

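The crop confirms the large ribbed plate in the stand, with its rib facing away from the robot (+x). The casing's lip is on the robot side and its bolt is on the far side. Next I compute poses.

```bash
python3 - <<'E'
from h import *
import pickle
t=pickle.load(open("top.pkl","rb"));s=pickle.load(open("scene.pkl","rb"))
np.set_printoptions(precision=4,suppress=True)
def mid(a,b):
    (o,r),(p,q)=a,b; k=np.linalg.lstsq(np.c_[r,-q],p-o,rcond=None)[0]; x,y=o+k[0]*r,p+k[1]*q; return (x+y)/2,np.linalg.norm(x-y)
L=onz(t,452.5,266.5,.132);R=onz(t,535.4,275.6,.132)
print("plate top",L,R,np.linalg.norm(L-R))
L2=onz(s,230.3,245,.132);R2=onz(s,159.6,254.3,.132); print("scene",L2,R2,np.linalg.norm(L2-R2))
print("yaw",[np.degrees(np.arctan2(-(a-b)[0],(a-b)[1])) for a,b in((L,R),(L2,R2))])
# stand base corners from top crop z=.012
B=[onz(t,420+x/3.077,240+y/3.093,.012) for x,y in((50,37),(38,188),(288,222))]; print("stand",B, (B[0]*0+B[1]+B[2])/2)
# casing
C=[onz(t,120+x/2,220+y/2,z) for x,y,z in((80,13,.06),(277,42,.06),(235,288,.073),(25,257,.073))]
for c in C: print("cas",c)
for i in range(4): print(np.linalg.norm((C[i]-C[(i+1)%4])[:2]))
for a,b in((0,1),(3,2)): v=C[a]-C[b]; print("yaw",np.degrees(np.arctan2(-v[0],v[1])))
for a,b in((0,3),(1,2)): v=C[a]-C[b]; print("yaw",np.degrees(np.arctan2(v[1],v[0])))
E
```

```text
plate top [ 0.5372 -0.1916  0.132 ] [ 0.5193 -0.3206  0.132 ] 0.1302239702648282
scene [ 0.5448 -0.1918  0.132 ] [ 0.5258 -0.3177  0.132 ] 0.12731671767257835
yaw [np.float64(-7.90700645251755), np.float64(-8.614243065483944)]
stand [array([ 0.5807, -0.1902,  0.012 ]), array([ 0.4934, -0.1781,  0.012 ]), array([ 0.4704, -0.3193,  0.012 ])] [ 0.4819 -0.2487  0.012 ]
cas [0.6307 0.2945 0.06  ]
cas [0.6004 0.1237 0.06  ]
cas [0.3934 0.1581 0.073 ]
cas [0.4231 0.3315 0.073 ]
0.1734511276833737
0.2098437519813827
0.1759563443454767
0.21090519560152138
yaw -10.058962036552572
yaw -9.709409368705389
yaw -10.124677859847877
yaw -9.441867557698183
```

```bash
python3 -m pendant '[[2.5,-3.2,0.2,0,0,-6.5],[2.5,-3.2,0.2,0,0,-6.5],[2.5,-3.2,0.2,0,0,-6.5],[2.5,-3.2,0.2,0,0,-6.5],[2.5,-3.2,0.2,0,0,-6.5],[2.5,-3.2,0.2,0,0,-6.5],[2.5,-3.2,0,0,0,-6.5],[2.5,-3.2,0,0,0,-6.5],[2.5,-3.2,0,0,0,-6.5],[2.5,-3.2,0,0,0,-6.5]]' 1 60
python3 -m pendant '[[0.7,-4,0,0,0,-5],[0.7,-4,0,0,0,-5],[0.7,-4,0,0,0,-4],[0.7,-4,0,0,0,-3],[0.7,-4,0,0,0,0],[0.7,-4,0,0,0,0],[0.7,-4,0,0,0,0],[0.7,-4,0,0,0,0],[0.7,-4,0,0,0,0],[0.7,-4,0,0,0,0]]'
```

```text
time: 0.98
eef_pos: [0.4271, 0.3038, 0.2434]
orientation: [-0.0, 0.65, 0.76, 0.0]
wrist_force: [1.0, -0.1, -0.1]
grip_width: 0.0853
finger_force: 0.0
time: 1.82
eef_pos: [0.4961, -0.0962, 0.2434]
orientation: [0.0, 0.753, 0.658, 0.0]
wrist_force: [0.0, 0.7, -0.3]
grip_width: 0.0855
finger_force: 0.0
```

```bash
python3 -m pendant '[[0.9,-4,-0.8,0,0,-0.5],[0.9,-4,-0.8,0,0,0],[0.8,-4,-0.8,0,0,0],[0.8,-3.9,-0.9,0,0,0],[0,0,0,0,0,0]]'
python3 - <<'E'
from h import *
d=grab("wrist"); save(d,"w1.png")
for X in((.5372,-.1916,.132),(.5193,-.3206,.132)): print(proj(d,X))
E
```

```text
time: 2.23
eef_pos: [0.5282, -0.2628, 0.2084]
orientation: [0.001, 0.759, 0.651, -0.003]
wrist_force: [-0.4, -0.7, 0.2]
grip_width: 0.0855
finger_force: 0.0
(np.float64(316.33690013813157), np.float64(139.91244370545405))
(np.float64(319.28279991373915), np.float64(323.9615709281136))
```

View pics/w1.png

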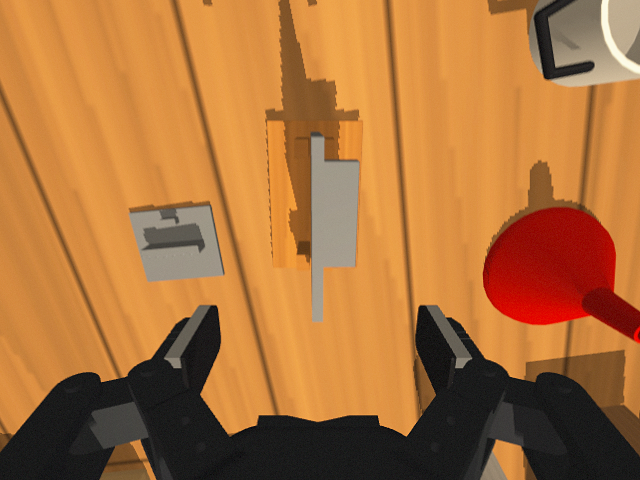

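The wrist view shows the plate's top edge from (318,137) to (318,320), midway between the fingers. It agrees with the estimate, so I descend and grip.

```bash
python3 -m pendant '[[0.1,0.6,-3.6,0,0,0.4],[0,0,-3.6,0,0,0],[0,0,-3.5,0,0,0],[0,0,0,0,0,0]]' 
python3 -m pendant '[[0,0,0,0,0,0],[0,0,0,0,0,0],[0,0,0,0,0,0],[0,0,0,0,0,0],[0,0,0,0,0,0],[0,0,0,0,0,0]]' -1 60
```

```text
time: 2.62
eef_pos: [0.5264, -0.243, 0.0967]
orientation: [-0.006, 0.753, 0.658, -0.003]
wrist_force: [-0.6, 1.3, -1.6]
grip_width: 0.0854
finger_force: 0.0
time: 3.12
eef_pos: [0.5321, -0.2474, 0.1048]
orientation: [0.001, 0.754, 0.657, 0.001]
wrist_force: [-0.7, -0.5, 1.7]
grip_width: 0.0123
finger_force: 1.1
```

```bash
python3 -m pendant '[[0,0,0,0,0,0],[0,0,0,0,0,0],[0,0,0,0,0,0]]'
python3 -m pendant '[[0,0,1.5,0,0,0],[0,0,2.5,0,0,0],[0,0,3,0,0,0],[0,0,3,0,0,0],[0,0,2,0,0,0],[0,0,0,0,0,0],[0,0,0,0,0,0]]'
```

```text
time: 3.37
eef_pos: [0.53, -0.2471, 0.1047]
orientation: [-0.001, 0.754, 0.656, -0.0]
wrist_force: [-5.9, 2.6, 11.8]
grip_width: 0.0066
finger_force: 58.6
time: 3.95
eef_pos: [0.5319, -0.2474, 0.2246]
orientation: [0.001, 0.754, 0.657, 0.001]
wrist_force: [-0.7, -0.1, -1.1]
grip_width: 0.0073
finger_force: 58.8
```

```bash
python3 -c "
from h import *;import pickle
t=pickle.load(open('top.pkl','rb'))
for p in((282,190),(362,188),(427,170)): print(onz(t,*p,.0).round(3))"
python3 -m pendant '[[0,2.4,0,0,0,0],[0,2.4,0,-1.0,-6.8,0],[0,2.4,0,-1.0,-6.8,0],[0,2.4,0,-1.0,-6.8,0],[0,2.4,0,-1.0,-6.8,0],[0,2.4,0,-1.0,-6.8,0],[0,2.4,0,-1.0,-6.8,0],[0,2.4,0,-1.0,-6.8,0],[0,2.4,0,-1.0,-6.8,0],[0,0,0,0,0,0]]'
python3 -c "
from workcell import bot;print(bot.get_state()['joint_positions'])"
```

```text
[0.707 0.086 0.   ]
[ 0.706 -0.062  0.   ]
[ 0.738 -0.184  0.   ]
time: 4.78
eef_pos: [0.5287, -0.1024, 0.2327]
orientation: [0.251, 0.717, 0.624, 0.185]
wrist_force: [0.1, 0.8, -2.3]
grip_width: 0.007
finger_force: 62.1
[-0.44740716 -0.04343864  0.53244363  2.38382236  0.5393362   0.19141334
 -0.54535238]
```

```bash
python3 -m pendant '[[0.5,1,0.5,1,6.8,0],[0.5,1,0.5,1,6.8,0],[0,1,0.5,1,6.8,2],[0,1,0,1,6.8,4],[0,1,0,1,6.8,6],[0,1,0,0,0,7],[0,1,0,0,0,7],[0,1,0,0,0,7],[0,0,0,0,0,7],[0,0,0,0,0,7]]'
python3 -m pendant '[[0,0,0,0,0,7],[0,0,0,0,0,7],[0,0,0,0,0,7],[0,0,0,0,0,7],[0,0,0,0,0,7],[0,0,0,0,0,7],[0,0,0,0,0,0],[0,0,0,0,0,0]]'
python3 -c "
from workcell import bot;print(bot.get_state()['joint_positions'])"
```

```text
time: 5.62
eef_pos: [0.5384, -0.0309, 0.2454]
orientation: [0.042, 0.437, 0.897, 0.05]
wrist_force: [-0.2, -0.1, -2.0]
grip_width: 0.0069
finger_force: 62.0
time: 6.28
eef_pos: [0.5387, -0.0328, 0.2459]
orientation: [0.023, 0.093, 0.994, 0.062]
wrist_force: [-0.4, -0.1, -0.8]
grip_width: 0.0068
finger_force: 62.0
[-0.22992702  0.23926029  0.37736852  1.87730462 -0.25139605  1.01361219
  1.65115222]
```

```bash
python3 -m pendant '[[0,0,0,6.8,-1.3,0],[0,0,0,6.8,-1.3,0],[0,0,0,6.8,-1.3,0],[0,0,0,6.8,-1.3,0],[0,0,0,6.8,-1.3,0],[0,0,0,6.8,-1.3,0],[0,0,0,0,0,0],[0,0,0,0,0,0]]'
python3 -c "
from workcell import bot;print(bot.get_state()['joint_positions'])"
```

```text
time: 6.95
eef_pos: [0.5384, -0.035, 0.2448]
orientation: [0.056, 0.093, 0.907, 0.408]
wrist_force: [0.2, 0.1, -1.9]
grip_width: 0.007
finger_force: 62.1
[ 0.26576831  0.45424504  0.30816809  1.89100892 -0.95605848  1.34906187
  2.42280917]
```

```bash
python3 -m pendant '[[0,0,0,0,0,-6],[0,0,0,0,0,-6],[0,0,0,0,0,-6],[0,0,0,0,0,-6],[0,0,0,5.5,-4.3,0],[0,0,0,5.5,-4.3,0],[0,0,0,0,0,0]]'
python3 -c "
from workcell import bot;print(bot.get_state()['joint_positions'])"
```

```text
time: 7.53
eef_pos: [0.5372, -0.0341, 0.2437]
orientation: [0.166, 0.266, 0.83, 0.461]
wrist_force: [0.7, -0.0, -1.6]
grip_width: 0.0068
finger_force: 62.2
[ 0.45928611  0.36828776  0.17486033  2.18184809 -1.30813937  1.15914494
  2.51480279]
```

```bash
python3 -m pendant '[[0,0,-2.5,0,0,0],[0,0,-3,0,0,0],[0,0,-3,0,0,0],[0,0,-3,0,0,0],[0,0,-2.5,0,0,0],[0,0,0,0,0,0],[0,0,0,0,0,0]]'
python3 -c "
from workcell import bot;print(bot.get_state()['joint_positions'])"
```

```text
time: 8.12
eef_pos: [0.5304, -0.0312, 0.1313]
orientation: [0.145, 0.272, 0.834, 0.458]
wrist_force: [-0.1, 0.2, -1.3]
grip_width: 0.0073
finger_force: 62.1
[ 1.09122902  0.67787663 -0.57447199  2.17070163 -1.12156456  0.74214687
  2.55730798]
```

```bash
python3 -m pendant '[[0,0,0,0,0,-6],[0,0,-0.5,0,0,-6],[0,0,-2,0,0,-3],[0,0,-2,0,0,0],[0,0,-1.5,0,0,0],[0,0,0,0,0,0],[0,0,0,0,0,0]]'
python3 -c "
from workcell import bot;print(bot.get_state()['joint_positions'])"
```

```text
time: 8.7
eef_pos: [0.5291, -0.0335, 0.0716]
orientation: [0.183, 0.353, 0.806, 0.439]
wrist_force: [-0.2, 0.2, -2.5]
grip_width: 0.0072
finger_force: 62.2
[ 1.45468308  1.05823409 -1.00294881  2.27156461 -1.03240358  0.19380779
  2.57060462]
```

```bash
python3 -m pendant '[[0,0,-0.4,-3,3,0],[0,0,-0.5,-1,1.2,0],[0,0,0,0,0,0],[0,0,0,0,0,0]]'
python3 - <<'E'
from h import *
print(bot.get_state()['joint_positions']); d=grab("scene"); save(d,"s2.png",(180,150,267,200),3)
E
```

```text
time: 9.03
eef_pos: [0.5297, -0.0337, 0.065]
orientation: [0.168, 0.361, 0.827, 0.398]
wrist_force: [-0.4, 0.2, -3.0]
grip_width: 0.007
finger_force: 62.1
[ 1.35165653  0.93347825 -0.94843526  2.27339214 -1.13602257  0.19232001
  2.57126729]
```

View pics/s2.png

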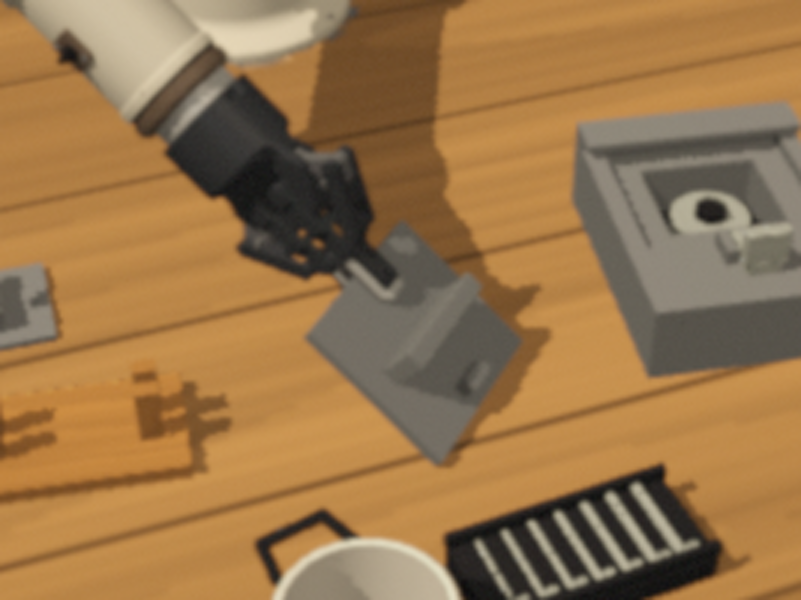

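The scene view shows the cover sloping rib up, its far edge almost on the boards near crop (440,460), and the area is clear. I release it and withdraw.

```bash
python3 -m pendant '[[0,0,0,0,0,0],[0,0,0,0,0,0],[0,0,0,0,0,0],[0,0,0,0,0,0],[0,0,0,0,0,0],[0,0,0,0,0,0]]' 1
python3 -m pendant '[[-0.8,-0.8,0.6,0,0,0],[-1.5,-1.5,1.2,0,0,0],[-1.5,-1.5,1.5,0,0,0],[-1.5,-1.5,1.5,0,0,0],[0,0,0,0,0,0],[0,0,0,0,0,0]]'
python3 -c "
from workcell import bot;print(bot.get_state()['joint_positions'])"
```

```text
time: 9.58
eef_pos: [0.5293, -0.0345, 0.0643]
orientation: [0.167, 0.364, 0.824, 0.4]
wrist_force: [-0.9, -0.5, -0.6]
grip_width: 0.0781
finger_force: 0.3
time: 10.08
eef_pos: [0.4764, -0.0889, 0.1126]
orientation: [0.168, 0.364, 0.825, 0.399]
wrist_force: [0.8, 0.6, 0.4]
grip_width: 0.0853
finger_force: 0.0
[ 1.44559271  0.69125673 -0.82558904  2.29869479 -1.00537449  0.48635367
  2.440855  ]
```

```bash
python3 -m pendant '[[0,0,3,-4,4,0],[0,0,3,-4.5,4.5,0],[0,0,3,-4.5,4.5,0],[0.5,0.5,2,-4.5,4.5,0],[0.5,0.5,0,-4.5,4.5,0],[0.5,0.5,0,-4.5,4.5,0],[0.5,0.5,0,-4.5,4.5,0],[0.5,0.5,0,-4.5,4.5,0],[0,0,0,0,0,0],[0,0,0,0,0,0]]'
python3 - <<'E'
from h import *
import pickle
s=bot.get_state();print(s['joint_positions'],s["eef_pos"],s["orientation"])
d=grab("top"); pickle.dump(d,open("top2.pkl","wb")); w=grab("wrist"); pickle.dump(w,open("w2.pkl","wb"))
cv2.imwrite("pics/c2.png",np.hstack([cv2.resize(d["image"][200:320,230:390,::-1],(400,300)),cv2.resize(w["image"][:,:,::-1],(400,300))]))
E
```

```text
time: 10.92
eef_pos: [0.4941, -0.0614, 0.1912]
orientation: [0.039, 0.39, 0.914, 0.108]
wrist_force: [-0.0, -0.3, -0.4]
grip_width: 0.0854
finger_force: 0.0
[ 0.70948306  0.22585727 -0.55675213  2.06671185 -0.10664736  0.75929902
  1.0084191 ] [ 0.49411662 -0.06138413  0.191153  ] [0.03852576 0.39003256 0.91366277 0.10775296]
```

View pics/c2.png

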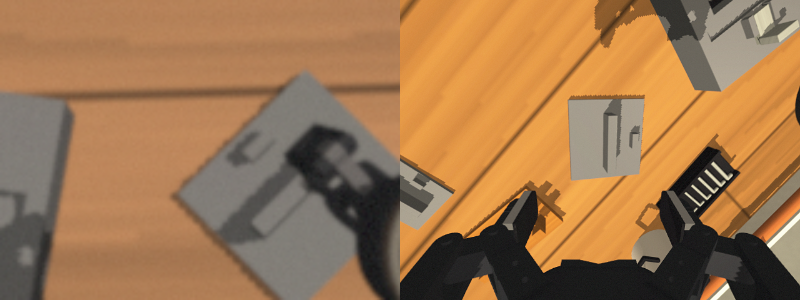

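The cover lies flat with the rib up: the rib is at about (336,181)–(336,272) in the full wrist frame and the plate corners at about (269,155), (392,154), (384,280) and (274,288). I compute its pose from those.

```bash
python3 - <<'E'
from h import *
import pickle
np.set_printoptions(precision=4,suppress=True)
w=pickle.load(open("w2.pkl","rb"))
im=w["image"]; hsv=cv2.cvtColor(im,cv2.COLOR_RGB2HSV)
m=(hsv[...,1]<60).astype(np.uint8); m=cv2.morphologyEx(m,cv2.MORPH_OPEN,np.ones((5,5)))
n,l,st,c=cv2.connectedComponentsWithStats(m); k=l[250,290]; print(st[k],c[k])
cn=max(cv2.findContours((l==k).astype(np.uint8),0,2)[0],key=cv2.contourArea)
ap=cv2.approxPolyDP(cv2.convexHull(cn),6,True)[:,0]; print(ap.tolist())
P=[onz(w,*p,.008) for p in ap]
for p in P: print(p)
if len(P)==4:
    print("sides",[np.linalg.norm(P[i]-P[(i+1)%4]) for i in range(4)],"c",sum(P)/4,[np.degrees(np.arctan2(*(P[(i+1)%4]-P[i])[[1,0]])) for i in range(4)])
for p in((331,181),(331,272)): print("rib~",onz(w,*p,.038))
# rib-row brightness profile
for v in(200,225,250): print(v,cv2.cvtColor(im,cv2.COLOR_RGB2GRAY)[v,300:376:2].tolist())
E
```

```text
[  269   158   121   130 14325] [327.9349 219.5229]
[[389, 158], [382, 277], [274, 287], [269, 160]]
[0.5386 0.0538 0.008 ]
[ 0.6269 -0.0389  0.008 ]
[ 0.5402 -0.12    0.008 ]
[ 0.4528 -0.0272  0.008 ]
sides [np.float64(0.12798679993973042), np.float64(0.11873036035936718), np.float64(0.12750054632538876), np.float64(0.11801599437919512)] c [ 0.5396 -0.0331  0.008 ] [np.float64(-46.375018576460604), np.float64(-136.89555814026411), np.float64(133.3054985233443), np.float64(43.33833134825148)]
rib~ [ 0.5011 -0.0043  0.038 ]
rib~ [ 0.5615 -0.0666  0.038 ]
200 [157, 158, 157, 156, 156, 158, 161, 157, 154, 160, 157, 160, 159, 94, 91, 95, 92, 159, 158, 157, 157, 158, 158, 166, 100, 98, 105, 158, 158, 160, 157, 161, 158, 160, 161, 161, 162, 163]
225 [158, 160, 158, 157, 157, 155, 157, 156, 156, 156, 157, 157, 151, 92, 93, 94, 105, 158, 156, 159, 158, 158, 159, 141, 97, 93, 104, 160, 160, 159, 159, 160, 162, 146, 92, 90, 151, 160]
250 [157, 158, 158, 157, 157, 156, 160, 160, 156, 154, 155, 156, 142, 90, 93, 93, 130, 158, 159, 158, 157, 158, 159, 104, 155, 157, 159, 157, 160, 157, 159, 160, 157, 158, 158, 158, 158, 159]
```

```bash
python3 -m pendant '[[2.2,1.4,-1.5,-4.6,4.6,0],[2.3,1.5,-1.5,-4.6,4.6,0],[0,0,-3,0,0,0],[0,0,-3,0,0,0],[0,0,0,0,0,0],[0,0,0,0,0,0]]' 1 80
python3 -c "
from h import *;s=bot.get_state();print(s['joint_positions'],s['eef_pos'],s['orientation'])"
```

```text
time: 11.52
eef_pos: [0.5269, -0.0425, 0.1044]
orientation: [-0.002, 0.398, 0.917, 0.019]
wrist_force: [0.3, -0.7, 0.4]
grip_width: 0.0858
finger_force: 0.0
[ 0.43126323  0.45898496 -0.46134247  1.96429346  0.23531364  0.76288249
  0.59532076] [ 0.52688584 -0.0424587   0.10438705] [-0.00174623  0.39761569  0.91735029  0.01916149]
```

```bash
python3 -m pendant '[[1.2,1.0,-2.5,-2,0.8,0],[0,0,-3,0,0,0],[0,0,-2.4,0,0,0],[0,0,0,0,0,0],[0,0,0,0,0,0],[0,0,0,0,0,0]]'
```

```text
time: 12.02
eef_pos: [0.5432, -0.0325, 0.0297]
orientation: [0.003, 0.398, 0.918, 0.001]
wrist_force: [0.1, 0.1, 0.3]
grip_width: 0.0851
finger_force: 0.0
```

```bash
python3 -m pendant '[[-0.3,0,-0.8,0,0,0],[0,0,-0.8,0,0,0],[0,0,0,0,0,0],[0,0,0,0,0,0]]'
python3 -m pendant '[[0,0,0,0,0,0],[0,0,0,0,0,0],[0,0,0,0,0,0],[0,0,0,0,0,0],[0,0,0,0,0,0],[0,0,0,0,0,0],[0,0,0,0,0,0],[0,0,0,0,0,0],[0,0,0,0,0,0]]' -1 80
```

```text
time: 12.35
eef_pos: [0.5387, -0.0314, 0.0116]
orientation: [0.002, 0.397, 0.918, 0.001]
wrist_force: [-0.2, 0.0, -0.5]
grip_width: 0.0853
finger_force: 0.0
time: 13.1
eef_pos: [0.5408, -0.0303, 0.0133]
orientation: [0.004, 0.396, 0.918, 0.002]
wrist_force: [-0.0, 2.8, 16.5]
grip_width: 0.0128
finger_force: 79.7
```

```bash
python3 - <<'E'
from h import *
import pickle
np.set_printoptions(precision=4,suppress=True)
s=pickle.load(open("scene.pkl","rb"));t=pickle.load(open("top.pkl","rb"))
a,b=onz(s,475.8,245,.06),onz(s,397,253.8,.06);print(a,b,np.linalg.norm(a-b))
# detect casing corners: grey mask hull
for d,c in((t,(225,300)),(s,(430,260))):
    hsv=cv2.cvtColor(d["image"],cv2.COLOR_RGB2HSV); m=(hsv[...,1]<60).astype(np.uint8); m=cv2.morphologyEx(m,cv2.MORPH_OPEN,np.ones((3,3)))
    l=cv2.connectedComponents(m)[1]; k=l[c[1],c[0]]
    cn=max(cv2.findContours((l==k).astype(np.uint8),0,2)[0],key=cv2.contourArea); print(cv2.approxPolyDP(cv2.convexHull(cn),3,True)[:,0].tolist())
y=np.radians(-9.8);R=np.array([[np.cos(y),-np.sin(y)],[np.sin(y),np.cos(y)]]);o=np.array([.4863,.2314])
for p in((132,85,60),(132,-85,60),(132,85,0),(132,-85,0),(-80,85,73),(-80,-85,73)):
    X=[*(o+R@np.array(p[:2])/1e3),p[2]/1e3]; print(p,np.array(X),np.array(proj(t,X)),np.array(proj(s,X)))
# recess centre target info
E
```

```text
[0.6327 0.2917 0.06  ] [0.6004 0.1264 0.06  ] 0.1684465330302021
[[160, 227], [256, 242], [258, 249], [238, 362], [132, 347], [123, 314]]
[[441, 185], [462, 205], [475, 242], [472, 261], [467, 265], [397, 274], [372, 217], [373, 192]]
(132, 85, 60) [0.6308 0.2927 0.06  ] [161.025  226.3846] [475.7216 244.3573]
(132, -85, 60) [0.6019 0.1252 0.06  ] [257.6312 240.1606] [396.8119 254.399 ]
(132, 85, 0) [0.6308 0.2927 0.    ] [170.0445 233.164 ] [470.5115 266.0599]
(132, -85, 0) [0.6019 0.1252 0.    ] [261.4245 246.2221] [394.1604 276.3854]
(-80, 85, 73) [0.4219 0.3288 0.073 ] [134.1544 349.149 ] [440.2735 183.399 ]
(-80, -85, 73) [0.393  0.1613 0.073 ] [235.5827 364.2933] [370.141  190.6217]
```

```bash
python3 -m pendant '[[0,0,2,0,0,0],[0,0,3,0,0,-4],[-0.3,2,3,0,0,-6],[-0.5,2.5,3,0,0,-7],[-0.6,2.5,3,0,0,-7],[-0.6,2.5,2,0,0,-7],[-0.6,2.5,0,0,0,-7],[-0.6,2.5,0,0,0,-7],[-0.6,2.5,0,0,0,-6],[0,0,0,0,0,0]]'
```

```text
time: 13.93
eef_pos: [0.4985, 0.1448, 0.1712]
orientation: [0.001, 0.753, 0.658, -0.0]
wrist_force: [-0.3, 0.1, -1.5]
grip_width: 0.0122
finger_force: 78.4
```

```bash
python3 -m pendant '[[0,2.1,0,-0.9,-5.4,-1],[0,2.1,0,-0.9,-5.4,-1],[0,2.1,0,-0.9,-5.4,0],[0.3,2.1,0,-0.9,-5.4,0],[0,0,0,0,0,0],[0,0,0,0,0,0],[0,0,0,0,0,0]]'
cat > cs.py <<'E'
from h import *
from scipy.spatial.transform import Rotation as Ro
np.set_printoptions(precision=1,suppress=True)
O=np.array([.4873,.2314,0]);C=Ro.from_euler("z",-9.8,degrees=True)
def rep():
    s=bot.get_state();w,x,y,z=s["orientation"];T=Ro.from_quat([x,y,z,w]);Rc=C.inv()*T
    M=Rc.as_matrix(); n=-M[:,2]; b=M[:,1]; b=b if b[0]>0 else -b; p=-b
    tcp=C.inv().apply(np.array(s["eef_pos"])-O)*1e3; c=tcp-9.3*n
    print("tcp",tcp,"C",c,"H",c-4*n+60*p,"tilt",np.degrees(np.arccos(n[2])),"slope,roll,yaw",np.degrees([np.arcsin(b[2]),np.arcsin(n[1]),np.arctan2(b[1],b[0])]),"F",C.inv().apply(s["wrist_force"]),"t",s["time"],"q",np.array(s["joint_positions"]).round(2).tolist())
if __name__=="__main__": rep()
E
python3 cs.py
```

```text
time: 14.52
eef_pos: [0.5033, 0.2154, 0.1706]
orientation: [0.14, 0.753, 0.634, 0.111]
wrist_force: [0.2, -0.7, -1.7]
grip_width: 0.0124
finger_force: 78.7
tcp [ 18.5 -13.1 170.6] C [ 21.7 -13.2 161.9] H [-33.  -13.3 137.1] tilt 20.592143083198195 slope,roll,yaw [20.6  0.6  0.1] F [ 0.3 -0.7 -1.7] t 14.5167 q [-0.39, 0.24, -0.26, 2.12, 0.58, 0.62, -1.26]
```

```bash
python3 -m pendant '[[0,0.7,-1.5,-0.2,-1.5,0],[0,0.6,-2.5,0,0,0],[0,0,-2,0,0,0],[0,0,0,0,0,0],[0,0,0,0,0,0]]' >/dev/null; python3 cs.py
python3 - <<'E'
from h import *
s=grab("scene");t=grab("top");w=grab("wrist")
f=lambda d,x,y,ww,h,sz:cv2.resize(d["image"][y:y+h,x:x+ww,::-1],sz,interpolation=cv2.INTER_CUBIC)
cv2.imwrite("pics/c3.png",np.vstack([np.hstack([f(s,350,150,140,140,(400,400)),f(t,110,210,160,160,(400,400))])]))
cv2.imwrite("pics/w3.png",w["image"][:,:,::-1])
E
```

```text
tcp [ 17.1  -1.7 110.2] C [ 20.6  -1.8 101.6] H [-33.5  -1.8  75.3] tilt 22.088450827867625 slope,roll,yaw [22.1  0.7 -0.1] F [ 0.6 -1.2 -2.6] t 14.9333 q [-0.5, 0.35, -0.19, 2.16, 0.79, 0.51, -1.51]
```

View pics/w3.png

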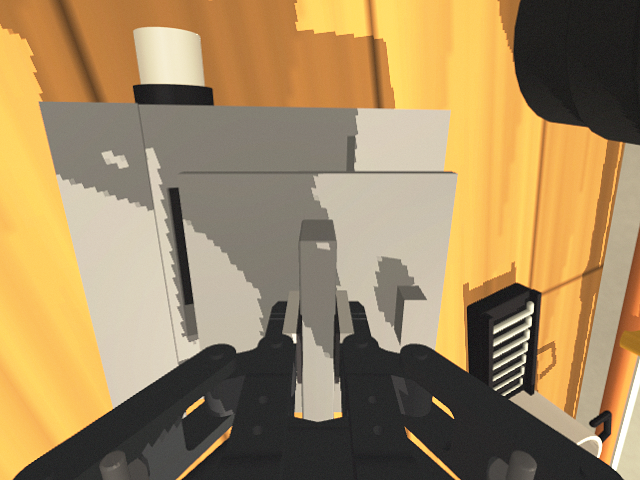

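```bash
python3 - <<'E'
from cs import *
d=grab("wrist"); s=bot.get_state();w,x,y,z=s["orientation"];M=(C.inv()*Ro.from_quat([x,y,z,w])).as_matrix()
n=-M[:,2];b=M[:,1];b=b if b[0]>0 else -b;a=np.cross(n,b)
tcp=C.inv().apply(np.array(s["eef_pos"])-O)*1e3;c=tcp-9.3*n
P=lambda q:np.array(proj(d,C.apply(np.array(q)/1e3)+O))
print("a",a)
for dy in(60,65,70): print(dy,P(c+4*n-60*b+dy*a),P(c+4*n+60*b+dy*a))
print("rib end top",P(c+34*n-7*b+45*a),P(c+34*n+7*b+45*a), "seen (302,220),(336,220)")
print("casing",P((-80,85,73)),P((132,85,60)),P((-80,80,73)),P((-46,85,73)))
E
```

```text
a [ 0.  1. -0.]
60 [179.9 176.3] [459.6 176.6]
65 [178.4 164.5] [461.2 164.7]
70 [176.9 152.4] [462.7 152.6]
rib end top [300.5 230.5] [339.5 230.6] seen (302,220),(336,220)
casing [ 49.3 117.1] [451.7 118. ] [ 52.5 130.4] [145.1 117.1]
```

The wrist view shows the cover's +y edge on row 173 and the casing's +y edge on rows 101–110, which suggests a lateral offset. I check it in the fixed views.

View pics/c3.png

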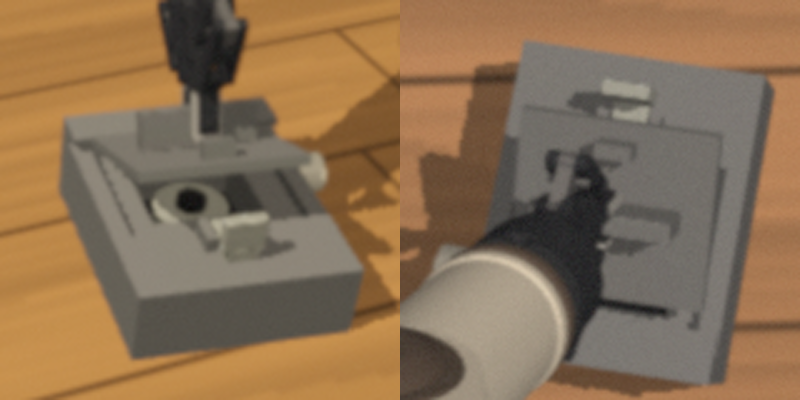

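The top crop shows the cover's raised far edge running from (527,105) to (721,134), and the casing's from (525,42) to (772,78). I cast both and compare.

```bash
python3 - <<'E'
from cs import *
import pickle
t=pickle.load(open("top.pkl","rb"));s=pickle.load(open("scene.pkl","rb"))
f=lambda d,u,v,z:C.inv().apply(onz(d,u,v,z)-O)*1e3
print("top cover far",f(t,160.8,252,.128),f(t,238.4,263.6,.128))
print("top casing far",f(t,160,226.8,.06),f(t,258.8,241.2,.06))
k=.35
print("scene cover far low corners",f(s,350+80*k,150+140*k,.121),f(s,350+312*k,150+160*k,.121))
print("scene casing far",f(s,350+137*k,150+298*k,.06),f(s,350+362*k,150+270*k,.06))
# block & bolt tab centres: lateral
print("block top centre",f(t,110+213/2.5,210+143/2.5,.1+.0),"tab top",f(t,110+226/2.5,210+88/2.5,.096))
w=cv2.imread("pics/w3.png")
E
```

```text
top cover far [ 78.2  55.8 128. ] [ 77.5 -70.8 128. ]
top casing far [130.   86.5  60. ] [129.5 -87.5  60. ]
scene cover far low corners [ 21.2 -98.1 121. ] [ 75.6  60.1 121. ]
scene casing far [131.1 -82.8  60. ] [131.8  86.7  60. ]
block top centre [ 64.9   3.4 100. ] tab top [102.9   2.5  96. ]
```

Fixed and wrist views agree that the cover sits about 7.5 mm toward -y of centre. I correct that and lower it.

```bash
python3 -m pendant '[[0,0.4,0,0,0,0],[-0.1,0.4,0,0,0,0],[0,0,-1,0,0,0],[0,0,-0.9,0,0,0],[0,0,0,0,0,0],[0,0,0,0,0,0]]' >/dev/null; python3 cs.py
```

```text
tcp [13.8  9.  92.3] C [17.3  8.9 83.7] H [-36.8   8.8  57.4] tilt 22.20265693014395 slope,roll,yaw [22.2  0.4  0.1] F [ 0.2 -0.6 -1.7] t 15.6333 q [-0.54, 0.39, -0.16, 2.16, 0.84, 0.48, -1.59]
```

```bash
python3 -m pendant '[[0,-0.3,0,0,0,0],[0,0,-0.3,0,0,0],[-0.5,0.1,0,0,0,0],[0,0,0,0,0,0],[0,0,0,0,0,0]]' >/dev/null; python3 cs.py
```

```text
tcp [ 9.2  5.9 89.4] C [12.7  5.9 80.8] H [-41.3   5.8  54.4] tilt 22.221022290577753 slope,roll,yaw [22.2  0.4  0.1] F [ 0.2 -0.2 -2.8] t 16.05 q [-0.55, 0.39, -0.16, 2.17, 0.86, 0.48, -1.61]
```

Clear of contact. Next I push toward the lip wall in small steps.

```bash
python3 -m pendant '[[-0.5,0.1,-0.1,0,0,0],[-0.5,0.1,-0.1,0,0,0],[-0.4,0.06,0,0,0,0],[0,0,0,0,0,0],[0,0,0,0,0,0]]' >/dev/null; python3 cs.py
```

```text
tcp [-5.2  6.1 87.3] C [-1.7  6.1 78.7] H [-55.7   6.   52.3] tilt 22.213879647098423 slope,roll,yaw [22.2  0.4  0.1] F [-0.1 -0.2 -1.5] t 16.4667 q [-0.57, 0.38, -0.15, 2.2, 0.87, 0.47, -1.65]
```

```bash
python3 -m pendant '[[-0.3,0.05,0,0,0,0],[-0.3,0.05,0,0,0,0],[0,0,0,0,0,0],[0,0,0,0,0,0]]' >/dev/null; python3 cs.py;  python3 -m pendant '[[-0.2,0.03,0,0,0,0],[0,0,0,0,0,0]]' >/dev/null; python3 cs.py
```

```text
tcp [-10.2   5.9  87.7] C [-6.6  5.8 79.1] H [-60.6   5.8  52.6] tilt 22.270893249323777 slope,roll,yaw [22.3  0.4 -0. ] F [ 2.6 -0.2  0.2] t 16.8 q [-0.58, 0.37, -0.15, 2.21, 0.88, 0.47, -1.67]
tcp [-10.7   5.8  88.2] C [-7.1  5.7 79.6] H [-61.1   5.7  53.1] tilt 22.371824695968023 slope,roll,yaw [22.4  0.4 -0.1] F [ 8.5  0.5 -5. ] t 16.9667 q [-0.59, 0.37, -0.15, 2.21, 0.88, 0.47, -1.67]
```

```bash
python3 -m pendant '[[0.24,-0.04,-0.43,0.75,4.4,0],[0,0,0,0,0,0],[0.22,-0.04,-0.48,0.75,4.4,0],[0,0,0,0,0,0],[0.2,-0.03,-0.5,0.75,4.4,0],[0,0,0,0,0,0],[0,0,0,0,0,0]]' >/dev/null; python3 cs.py
```

```text
tcp [-5.   4.7 73.3] C [-3.5  4.7 64.1] H [-62.    4.8  50.5] tilt 9.28765817744609 slope,roll,yaw [ 9.3  0.5 -0.2] F [-0.8 -0.5 -1.6] t 17.55 q [-0.3, 0.46, -0.35, 2.06, 0.49, 0.59, -1.18]
```

```bash
python3 -m pendant '[[0.16,-0.02,-0.46,0.75,4.5,0],[0,0,0,0,0,0],[0.12,-0.01,-0.47,0.75,4.7,0],[0,0,0,0,0,0],[0,0,0,0,0,0]]' >/dev/null; python3 cs.py
```

```text
tcp [-3.   5.7 63.9] C [-3.   5.6 54.6] H [-63.    5.6  50.6] tilt 0.599573918642937 slope,roll,yaw [ 0.   0.6 -0.1] F [ 0.4 -0.1  0.2] t 17.9667 q [-0.16, 0.55, -0.43, 1.94, 0.34, 0.73, -0.98]
```

```bash
python3 -m pendant '[[0,0,0,0,0,0],[0,0,0,0,0,0],[0,0,0,0,0,0],[0,0,0,0,0,0],[0,0,0,0,0,0]]' -0.2
python3 -m pendant '[[0,0,1.5,0,0,0],[0,0,3,0,0,0],[0,0,3,0,0,0],[0,0,4,0,0,0],[0,0,0,0,0,0],[0,0,0,0,0,0]]'
python3 cs.py; python3 - <<'E'
from h import *
import pickle
w=grab("wrist"); pickle.dump(w,open("w4.pkl","wb")); cv2.imwrite("pics/w4.png",w["image"][:,:,::-1])
E
```

```text
time: 18.38
eef_pos: [0.4843, 0.2383, 0.0644]
orientation: [0.003, 0.764, 0.645, -0.004]
wrist_force: [0.3, 0.4, 0.7]
grip_width: 0.0341
finger_force: 0.0
time: 18.88
eef_pos: [0.4866, 0.2389, 0.182]
orientation: [0.004, 0.765, 0.644, -0.001]
wrist_force: [-0.7, 0.4, -0.1]
grip_width: 0.0341
finger_force: 0.0
tcp [ -2.    7.3 182. ] C [ -1.9   7.2 172.7] H [-61.9   7.1 168.4] tilt 0.5087470383843203 slope,roll,yaw [0.3 0.4 0. ] F [-0.7  0.3 -0.1] t 18.8833 q [-0.1, 0.38, -0.51, 1.87, 0.23, 0.95, -0.88]
```

View pics/w4.png

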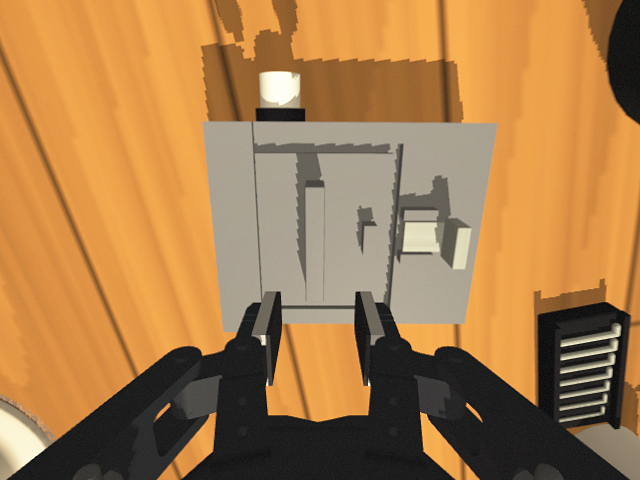

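The cover lies flat in the recess with its plain edge under the lip. The bolt is at about (420,235), its tab top at about (461,247) and the block at (368,238). I compute the tab position.

```bash
python3 - <<'E'
from cs import *
import pickle
w=pickle.load(open("w4.pkl","rb"))
f=lambda u,v,z:C.inv().apply(onz(w,u,v,z)-O)*1e3
print("tab top c",f(461.5,247,.096),"bolt front",f(402,220,.07),f(402,252,.07),"casing far",f(495,124,.06),f(464,323,.06),"rib end",f(304,181,.088),f(324,181,.088),f(323,302,.088))
E
```

```text
tab top c [99.6  5.4 96. ] bolt front [62.4 17.9 70. ] [64.5 -8.5 70. ] casing far [127.3  88.   60. ] [128.2 -80.2  60. ] rib end [-12.   50.8  88. ] [ 1.8 50.8 88. ] [  1.7 -43.1  88. ]
```

```bash
python3 -m pendant '[[3.4,-0.7,0,0,0,0],[3.4,-0.7,0,0,0,0],[3.4,-0.7,0,0,0,0],[3.4,-0.7,0,0,0,0],[0,0,-3,0,0,0],[0,0,-3,0,0,0],[0,0,0,0,0,0],[0,0,0,0,0,0]]' -1 60; python3 cs.py
```

```text
time: 19.6
eef_pos: [0.6179, 0.209, 0.1157]
orientation: [0.002, 0.764, 0.645, -0.008]
wrist_force: [0.2, 0.6, -1.2]
grip_width: -0.0004
finger_force: 0.0
tcp [132.5   0.1 115.7] C [132.4  -0.  106.4] H [ 72.4  -0.1 102.9] tilt 0.8988533037014268 slope,roll,yaw [-0.4  0.8  0.1] F [ 0.1  0.7 -1.2] t 19.6 q [-0.07, 0.64, -0.43, 1.62, 0.31, 0.96, -0.78]
```

```bash
python3 -m pendant '[[0.6,0,0,0,0,0],[0,0,-2,0,0,0],[0,0,-1.7,0,0,0],[0,0,0,0,0,0],[0,0,0,0,0,0]]' >/dev/null; python3 cs.py
```

```text
tcp [141.5   2.9  83.3] C [141.5   2.8  74. ] H [81.5  2.7 70. ] tilt 0.5834299509417286 slope,roll,yaw [0.  0.6 0.1] F [-0.1  0.9  1. ] t 20.0167 q [-0.08, 0.69, -0.41, 1.62, 0.34, 0.91, -0.79]
```

```bash
python3 -m pendant '[[-0.5,0.09,0,0,0,0],[-0.5,0.09,0,0,0,0],[-0.5,0.09,0,0,0,0],[0,0,0,0,0,0],[0,0,0,0,0,0]]' >/dev/null; python3 cs.py
```

```text
tcp [125.7   2.9  83. ] C [125.7   2.8  73.7] H [65.7  2.7 69.7] tilt 0.5774315745065898 slope,roll,yaw [0.  0.6 0.1] F [-0.3 -0.2 -0.1] t 20.4333 q [-0.09, 0.67, -0.41, 1.66, 0.34, 0.89, -0.81]
```

```bash
python3 -m pendant '[[-0.4,0.07,-0.3,0,0,0],[-0.4,0.07,0,0,0,0],[-0.4,0.07,0,0,0,0],[0,0,0,0,0,0],[0,0,0,0,0,0]]' >/dev/null; python3 cs.py;python3 -m pendant '[[-0.4,0.07,0,0,0,0],[-0.4,0.07,0,0,0,0],[0,0,0,0,0,0],[0,0,0,0,0,0]]' >/dev/null; python3 cs.py
```

```text
tcp [113.2   2.6  79.1] C [113.2   2.5  69.8] H [53.2  2.4 65.9] tilt 0.6171283724861452 slope,roll,yaw [-0.1  0.6  0.1] F [-0.4 -0.1  0.2] t 20.85 q [-0.09, 0.66, -0.41, 1.69, 0.34, 0.87, -0.82]
tcp [105.    2.7  79.2] C [105.    2.6  69.9] H [45.   2.5 66. ] tilt 0.6161784402507012 slope,roll,yaw [-0.1  0.6  0.1] F [-1.2  0.2 -0.4] t 21.1833 q [-0.1, 0.65, -0.42, 1.71, 0.34, 0.86, -0.83]
```

```bash
for i in 1 2; do :; done; python3 -m pendant '[[-0.4,0.07,0,0,0,0],[-0.4,0.07,0,0,0,0],[0,0,0,0,0,0]]' >/dev/null; python3 cs.py; python3 - <<'E'
from h import *
s=grab("scene");w=grab("wrist")
f=lambda d,x,y,ww,h,sz:cv2.resize(d["image"][y:y+h,x:x+ww,::-1],sz,interpolation=cv2.INTER_CUBIC)
cv2.imwrite("pics/c5.png",np.hstack([f(s,370,150,120,120,(400,400)),f(w,160,0,400,400,(400,400))]))
E
```

```text
tcp [97.9  2.6 79.5] C [97.9  2.6 70.2] H [37.9  2.5 66.1] tilt 0.5777020395509758 slope,roll,yaw [0.1 0.6 0. ] F [ 3.4  0.5 -1.3] t 21.4333 q [-0.1, 0.64, -0.42, 1.73, 0.34, 0.85, -0.84]
```

View pics/c5.png

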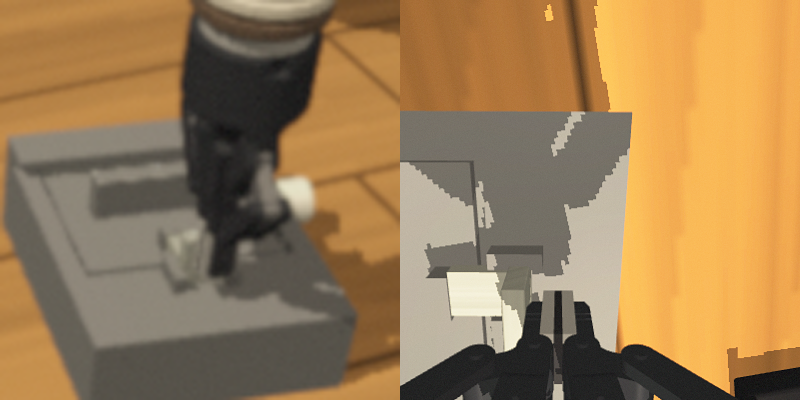

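The fingers are behind the tab, pushing it near wrist-crop (525,290), and the bolt's front has reached the cover. I continue in small steps until the force rises.

```bash
python3 -m pendant '[[-0.3,0.05,0,0,0,0],[-0.3,0.05,0,0,0,0],[0,0,0,0,0,0]]' >/dev/null; python3 cs.py; python3 -m pendant '[[-0.2,0.03,0,0,0,0],[0,0,0,0,0,0]]' >/dev/null; python3 cs.py
```

```text
tcp [97.4  2.6 80.2] C [97.5  2.6 70.9] H [37.6  2.6 66.3] tilt 0.6741164603198424 slope,roll,yaw [ 0.5  0.4 -0.1] F [ 16.3   2.6 -10.3] t 21.7833 q [-0.1, 0.63, -0.42, 1.74, 0.34, 0.84, -0.84]
tcp [97.3  2.6 80.3] C [97.4  2.5 71. ] H [37.5  2.6 66.3] tilt 0.7747870124013946 slope,roll,yaw [ 0.7  0.3 -0.1] F [ 20.4   2.4 -12.4] t 21.95 q [-0.1, 0.63, -0.41, 1.74, 0.34, 0.84, -0.85]
```

```bash
python3 -m pendant '[[-0.2,0.03,0,0,0,0],[0,0,0,0,0,0]]' >/dev/null; python3 cs.py
```

```text
tcp [97.2  2.5 80.5] C [97.3  2.5 71.2] H [37.4  2.6 66.3] tilt 0.9062940594644495 slope,roll,yaw [ 0.9  0.3 -0.2] F [ 25.    4.3 -15.6] t 22.1167 q [-0.1, 0.63, -0.41, 1.74, 0.34, 0.83, -0.85]
```

```bash
python3 -m pendant '[[0.5,-0.09,0,0,0,0],[1,-0.17,0,0,0,0],[2,-0.3,0,0,0,0],[0.5,-0.1,2,0,0,0],[0,0,3,0,0,0],[0,0,3,0,0,0],[0,0,2,0,0,0],[-3,0.5,2,0,0,0],[0,0,0,0,0,0],[0,0,0,0,0,0]]' >/dev/null; python3 cs.py; python3 - <<'E'
from cs import *
w=grab("wrist"); g=cv2.cvtColor(w["image"],cv2.COLOR_RGB2GRAY); save(w,"w6.png")
f=lambda u,v,z:(C.inv().apply(onz(w,u,v,z)-O)*1e3)
P=lambda q:np.array(proj(w,C.apply(np.array(q)/1e3)+O))
# shift nominal frame by camera bias (-4,+4)
for y in(-6,4,12): 
    row=[]
    for x in range(20,130,3):
        u,v=P((x-4,y,70.5)).round().astype(int); row.append(int(g[v,u]) if 0<=u<640 and 0<=v<480 else -1)
    print(y,row)
hsv=cv2.cvtColor(w["image"],cv2.COLOR_RGB2HSV); m=((hsv[...,2]>200)&(hsv[...,1]>15)&(hsv[...,1]<60)).astype(np.uint8)
n,l,st,c=cv2.connectedComponentsWithStats(m); print([(s.tolist()) for s in st[1:] if s[4]>60])
grey=cv2.morphologyEx((hsv[...,1]<60).astype(np.uint8),cv2.MORPH_OPEN,np.ones((5,5)));
for u,v in((0,0),): print("casing far nominal proj",P((132,85,60)),P((132,-85,60)))
E
```

```text
tcp [ 95.8   4.  200.6] C [ 95.8   3.9 191.3] H [ 35.8   3.6 187.4] tilt 0.5542550923151043 slope,roll,yaw [-0.   0.6  0.2] F [0.8 0.1 0.1] t 22.95 q [-0.06, 0.49, -0.47, 1.65, 0.26, 1.07, -0.78]
-6 [175, 176, 177, 178, 176, 178, 175, 174, 177, 162, 234, 234, 233, 234, 233, 233, 233, 234, 234, 229, 228, 228, 228, 101, 169, 182, 178, 180, 180, 179, 179, 181, 181, 180, 183, 180, 180]
4 [175, 177, 176, 177, 178, 176, 173, 177, 176, 161, 233, 234, 234, 233, 234, 234, 233, 235, 155, 228, 228, 226, 224, 183, 179, 177, 178, 177, 180, 179, 179, 180, 180, 178, 178, 179, 179]
12 [175, 176, 175, 174, 175, 176, 180, 181, 179, 180, 229, 229, 228, 228, 228, 228, 229, 231, 141, 228, 228, 228, 219, 179, 178, 178, 178, 178, 181, 177, 179, 179, 182, 180, 180, 178, 180]
[[146, 70, 10, 32, 128], [155, 71, 31, 32, 288], [256, 212, 47, 44, 1354], [460, 314, 57, 20, 185], [462, 329, 54, 19, 158], [463, 343, 52, 17, 130], [464, 356, 50, 17, 111], [471, 369, 42, 15, 85]]
casing far nominal proj [365.9 122.8] [356.9 313.3]
```

The bolt's front edge sits at about x = 47 mm in the casing frame, against the block with no visible gap. It stopped solidly at 25 N, and the arm is clear, so I hand in.

```bash
python3 -c "
from workcell import bot; print(bot.sign_off())"
```

```text
the job is handed in; nothing more can be done
None
```

I laid the cover flat, hooked it under the lip and seated it in the recess, pushed the bolt firmly (about 25 N) against its block, kept the arm clear of the hex key case and pot, and handed the job in; sign-off returned no verdict.

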